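# Dock the backup battery and switch it on

## Robot

A 6-joint arm with a two-finger parallel gripper is mounted at the origin on the work surface. World frame = base frame: x ahead of the robot, y to its left, z up, the work surface at z = 0. Lengths are in mm, angles in rad, forces in N, time in s.
With the tool pointing down it reaches from about 275 to 1000 mm from the base axis. Payload 8.4 kg.
Tool frame: the origin (TCP) lies on the mounting face of the last link; the fingertips stand 173 mm ahead of it and the grasp point (between the pads) lies 155 mm ahead of it; z points along the fingers, y is the direction in which the jaws open and shut (so a half turn about z gives the same grasp; the last joint's range is limited). The gripper opens to 85 mm and grips with 20 to 120 N. Pads are 22 mm wide; open, the fingers measure 114 mm over their backs; the gripper's body (76 mm by 85 mm) begins 54 mm behind the grasp point. The pads swing forward as they close: fully open they stand 13 mm farther back than shut.
Start: joints at [1.154, 0.353, 1.633, -0, 1.155, -0.002], TCP at [251.879, 572.002, 404.681] pointing down, gripper open.
Joint ranges: [-2.63, 2.63], [-0.92, 2.1], [0.06, 2.66], [-1.3, 4.44], [0, 2.69], [-3.02, 3.02]. Speed limits (rad/s): [2.22, 2.22, 2.79, 3.14, 3.14, 3.14].

## Interface

Orientations are given as [roll, pitch, yaw] about the fixed x, y, z axes, in that order (R = Rz(yaw) Ry(pitch) Rx(roll)).
In Python, from rig import r, grab_frame, spotter gives the robot as it stands.
- The arm moves only by the tool apply_moves, never from a script. Its argument "motion" is text: rows parted by semicolons, each of 5 numbers parted by spaces: the opening, from -1 (shut) to 1 (fully open), then the shift along the tool's x, y, z as a fraction of full scale, then the turn about the tool's z as a fraction of full scale. In form: hand x y z twist; .... A call has 1 to 20 rows; each row is the pose to reach, as a shift and turn from the pose commanded when the call began, along the tool's axes at that moment, turning the shorter way round; what a row does not reach only later rows make up. Full scale, the value 1, is 1 m for a shift and pi rad for a turn. A row lasts 1/12 s, in which the tool goes at most 41.7 mm and 7.16 degrees, less where a joint would pass 70% of its speed; a pose out of reach is approached as far as the arm can. A call with a number of a shift or a turn outside -1 to 1 is refused whole. A call with a gripper value outside its range is refused whole. The fingers move at their own pace and stop on an object; "squeeze" is the grip in N (left out, the last holds). Time passes only in rows, so rows that repeat a pose let the fingers close. It gives the time, the measured TCP pose, the force and the opening at its end, in the units of the state.
- r.sense(): the state, without advancing time (a new reading comes with each control period).
- grab_frame(name): name is "scene" or "top"; returns a dict with "img" (480x640x3 uint8, red, green, blue), "fx", "fy", "cx", "cy" (pixels), "dist_coeffs" ([k1, k2, p1, p2, k3] as OpenCV has them; the pictures are not rectified), "R" (3x3) and "t" (3): a world point X has camera coordinates R X + t. Camera axes: x right, y down, z forward; pixel columns grow to the right and rows downward; lengths in mm; the calibration is good to about 2 mm. A picture is of the moment at which its call begins. There is no depth.
- r.sign_off(): hands the job in, once; it reports no verdict.
Trained networks look in the newest picture that a camera, given by its name, has taken for a name from the list of things; names that differ only in an ending like _2 or _b are one class to them, and where a whole thing is asked for, a point or a joint stands for the part that bears it (a point fixed in the world has none). Each returns a list of dicts, best first, with "conf" (0 to 1); they miss things now and then, are a little off and sometimes report something else, mostly with a low value. They report only what shows in the picture. A call takes as long as a camera call. They do not tell look-alikes from the thing itself.
- spotter.boxes_of(query, camera): "point" ([x, y, z] in mm, in world coordinates, good to about 4 mm: the middle of the surface that is visible of it).
- spotter.place_of(query, camera): "point" ([x, y, z] in mm, in world coordinates, good to about 4 mm: a listed point, or the origin of a listed thing).
The state is a dict: "clock": time; "qpos": joint angles; "qvel": joint speeds; "joint_efforts": joint torques, N m; "eef_pos": TCP position; "tcp_rot": TCP orientation; "contact_force": force on the tool from outside, world axes, zero at the start; "wrist_torque": the same for the moment, N m; "opening": opening from 0.0 (shut) to 1.0 (fully open).
Only numpy, scipy, OpenCV 4.12 (cv2) and the standard library are available. Lean on these libraries where they do the work, as an engineer would, in place of code of your own. Each camera call takes 0.05 s, during which the arm holds its last target.

## Task

Slide the heavy black battery box along the shelf liner until it sits fully home against the back stop of the low aluminium docking bracket: push it low near its base so that it slides without tipping, and do not grip or lift it. Then flip the long toggle on the switch panel fully over, away from the robot, to switch the battery on. Leave the two short toggles and everything else as they are.

Things in the scene. Friction and masses are not known exactly. Their poses are not given: they have to be found in the camera images.
- battery: black battery box, two brass terminals and a flat strap (4 mm) on top: 50 mm deep (x), 110 wide (y), 76 tall, straight smooth faces, 0.75 to 1.0 kg, loose on the liner (friction 0.5 to 0.7). Origin: centre of its underside. Its +x face goes against the bracket's back stop; its -x face is towards the robot. Pushed higher than about 35 to 50 mm above the liner it tips instead of sliding
- bay: fixed aluminium docking bracket, open to its -x (towards the robot): back stop and two side guides, 20 mm tall; 130 mm clear between the guides, whose ends flare out and reach 36 mm to -x of the origin (about 165 mm apart overall). Origin: on the liner, where the box's origin comes when fully home, with x, y axes alike; the stop's face is 25 mm to +x of it
- panel: fixed aluminium switch panel lying flat on the liner, 110 mm (x) x 210 mm (y) x 22 mm tall, with three steel toggle levers in a row along its y, 62 mm apart (one at the middle), their places differing from time to time. Origin: centre of its underside; its -x side is towards the robot
- long_toggle (a joint): angle of the long toggle lever: 0 = off, leaning 0.45 rad to the panel's -x (towards the robot); 0.9 = fully on, leaning 0.45 rad to the panel's +x. It turns about the panel's y direction, has stops at both ends, needs about 1 to 2 N at its tip and stays where it is left
- long_toggle_tip (a point): centre of the 11 mm ball at the tip of the long toggle, a steel bar 8 mm thick, 50 mm from its pivot (the tip is 76 mm above the liner when off or on, the short ones' tips about 54 mm)
- long_toggle_hinge (a point): pivot of the long toggle, 31 mm above the liner and 9 mm above the panel's top; its x, y directions are those of the panel
- short_a_tip (a point): tip ball of one short toggle lever, 26 mm from its pivot; leave alone
- short_b_tip (a point): tip ball of the other short toggle lever, 26 mm from its pivot; leave alone
- cone: clear plastic feeding cone, 72 mm across the rim it stands on, 62 mm tall; a bystander, origin at the centre of its underside
- suction_cup: black silicone suction cup, 42 mm across, 27 mm tall; a bystander, origin at the centre of its underside
- jar: small closed glass jar with a steel lid, 44 mm across, 60 mm tall; a bystander, origin at the centre of its underside
- driftwood: brown ceramic driftwood replica, 110 x 50 mm base, 78 mm tall; a bystander, origin at the centre of its underside
- food_tub: white food tub, 64 mm across, 55 mm tall; a bystander, origin at the centre of its underside
- air_stone: grey cylindrical air stone standing on end, 26 mm across, 40 mm tall; a bystander, origin at the centre of its underside
- scraper: black algae scraper, 60 x 36 x 32 mm; a bystander, origin at the centre of its underside
Not all that is in view belongs to the job. What is shaped like the bay but brown or purple is not meant. Leave any pink look-alike of the battery alone.

How it is judged (in metres and radians):
On the way, in this order (a step that is already met when the one before it is completed fails the run):
1. the battery box is fully home in the bracket (x of battery in the frame of bay between -0.006 and 0.006 m and y of battery in the frame of bay between -0.014 and 0.014 m and angle between the x axis of battery and the x axis of bay, either way round below 0.12 rad and angle between battery's own z axis and vertical below 0.05 rad and height (world z) of battery below 0.006 m), for 0.2 s.
2. the long toggle is flipped on (value of joint long_toggle above 0.75 rad), for 0.2 s.
At the end, for the whole second after the job is handed in: The battery box rests upright and still in the bracket, its underside centre within 6 mm of fully home along the bracket's x and 14 mm along its y, and square with it to 0.12 rad; the long toggle is past 0.75 rad of its 0.9 (all of step 1 and value of joint long_toggle above 0.75 rad and linear speed of battery below 0.01 m/s); the robot touches nothing.
It fails at once if the battery box tips by more than about 11 degrees (angle between battery's own z axis and vertical above 0.2 rad).
It fails at once if the battery box is lifted off the liner (height (world z) of battery above 0.012 m).
It fails at once if the fingers straddle the battery box to grip it (x of the grasp point in the frame of battery between -0.018 and 0.018 m and y of the grasp point in the frame of battery between -0.05 and 0.05 m and z of the grasp point in the frame of battery below 0.07 m).
It fails at once if a short toggle is moved (tip by more than 8 mm) (distance of any of short_a_tip, short_b_tip from where it was at the start of the episode above 0.008 m).
It fails at once if a bystander is moved by more than 20 mm (distance of any of cone, suction_cup, jar, driftwood, food_tub, air_stone, scraper from where it was at the start of the episode above 0.02 m).
It also fails if it takes over 54 s, if anything falls off the work surface, if the arm or the gripper's body presses on something with over 40 N, if the wrist force passes 120 N, or if a joint passes its speed limit or range.

## Working session

There is one attempt and no reset: what is moved stays moved. The work goes in short steps, Python scripts to look and compute and a tool call to move; the robot and the scene stay as the last step left them, time stands still between calls to the robot, and variables do not carry over. Pictures are saved under pics/ and viewed, and the job is handed in when it is done.

Besides the shell and the picture viewer there is one more tool, called after "Emit:" in YAML: its name, and indented under it one key for each argument. apply_moves: Moves the arm, as the interface text tells. Its arguments: {"type":"object","properties":{"motion":{"type":"string"},"squeeze":{"type":"number"}},"required":["motion"]}

```bash
ls; mkdir -p pics; python3 - <<'E'
from rig import r, grab_frame, spotter
import cv2
print(r.sense())
for n in ["scene","top"]:
    f=grab_frame(n); cv2.imwrite(f"pics/{n}0.png",f["img"][:,:,::-1])
    print(n,f["fx"],f["dist_coeffs"],f["R"],f["t"])
    for q in ["battery","bay","panel","long_toggle_tip","long_toggle_hinge","short_a_tip","cone","suction_cup","jar","driftwood","food_tub","air_stone","scraper"]:
        print(q,[(round(d["conf"],2),[round(v) for v in d["point"]]) for d in spotter.place_of(q,n)])
E
```

```text
pics
{'clock': 0.0, 'qpos': array([ 1.15361121e+00,  3.53662292e-01,  1.63410557e+00,  4.81438782e-06,
        1.15517460e+00, -2.40304429e-03]), 'qvel': array([0.00025309, 0.00177525, 0.00012564, 0.00096119, 0.00011915,
       0.00075899]), 'joint_efforts': array([-2.71899160e-03, -6.05241323e+01, -3.42074955e+01, -8.85878148e-05,
        9.03690961e-03, -1.09609380e-05]), 'eef_pos': array([251.7820687 , 571.80348426, 403.96489695]), 'tcp_rot': array([-3.14024285e+00, -7.64553658e-06,  2.72680863e+00]), 'contact_force': array([ 0.01313337, -0.20556218,  0.26123497]), 'wrist_torque': array([ 0.03408538,  0.03339187, -0.02689251]), 'opening': 0.9983598451896639}
scene 481.8818724999462 [-0.0839049  0.         0.         0.         0.       ] [[-2.48080722e-01  9.68738965e-01  8.79480279e-04]
 [ 6.10331232e-01  1.57002324e-01 -7.76431618e-01]
 [-7.52297643e-01 -1.92080942e-01 -6.30200895e-01]] [ 101.46474499 -260.56138825 1498.64645549]
battery [(0.79, [456, -201, -3])]
bay [(0.88, [657, -77, 1]), (0.76, [297, -342, 0]), (0.62, [347, -56, 0])]
panel [(0.8, [544, 212, 1])]
long_toggle_t
[... 582 characters left out ...]
047  0.00923549]
 [-0.9971581   0.0219411  -0.07207153]
 [ 0.07184731 -0.01084271 -0.99735671]] [  37.80305647  549.3381503  1250.03757066]
battery [(0.95, [532, -69, -2]), (0.7, [456, -203, -3]), (0.3, [403, 137, 3])]
bay [(0.66, [295, -344, 3]), (0.58, [350, -55, -2])]
panel [(0.78, [542, 210, 0]), (0.15, [539, 271, 37])]
long_toggle_tip [(0.52, [514, 271, 77])]
long_toggle_hinge [(0.49, [536, 276, 34])]
short_a_tip [(0.61, [550, 151, 54])]
cone [(0.58, [760, 93, 2])]
suction_cup [(0.59, [404, 137, 1])]
jar [(0.65, [492, -327, -2])]
driftwood [(0.97, [619, -384, 4])]
food_tub [(0.61, [753, -238, -1])]
air_stone [(0.48, [708, 314, 1])]
scraper [(0.68, [472, 446, 0]), (0.47, [555, 208, 53])]
```

View pics/top0.png

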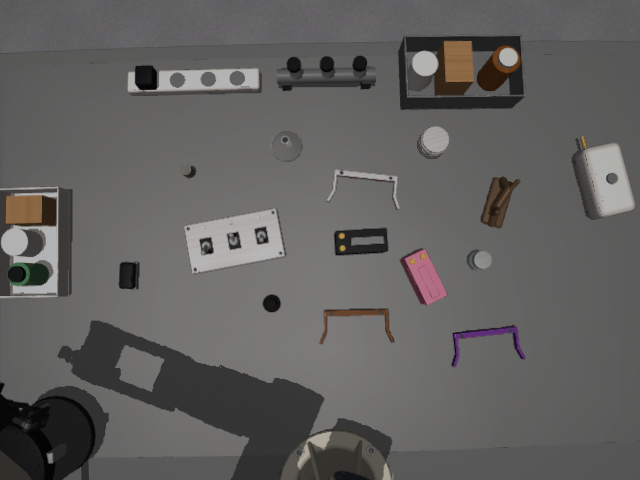

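View pics/scene0.png

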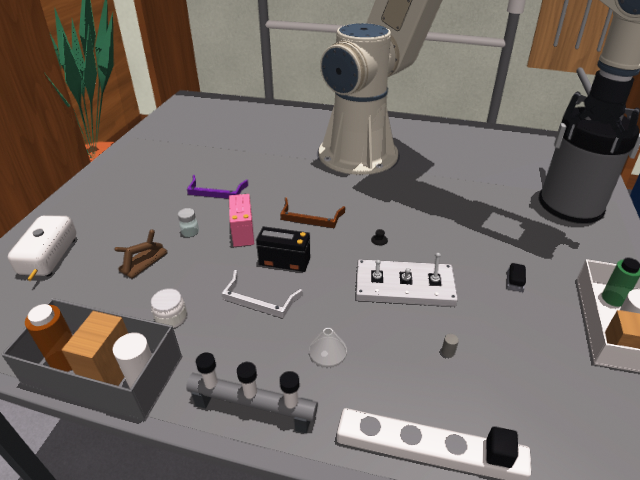

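```bash
cat > h.py <<'E'
import numpy as np, cv2
def ortho(f,x0,x1,y0,y1,z,s):
    """orthographic warp at height z: image up=+x, left=+y, s px per mm"""
    xs=np.arange(x1,x0,-1/s); ys=np.arange(y1,y0,-1/s)
    Y,X=np.meshgrid(ys,xs)
    P=np.stack([X,Y,np.full_like(X,z)],-1).reshape(-1,3).astype(float)
    K=np.array([[f["fx"],0,f["cx"]],[0,f["fy"],f["cy"]],[0,0,1.]])
    uv,_=cv2.projectPoints(P,cv2.Rodrigues(np.array(f["R"]))[0],np.array(f["t"]),K,np.array(f["dist_coeffs"]))
    uv=uv.reshape(X.shape+(2,)).astype(np.float32)
    return cv2.remap(f["img"][:,:,::-1].copy(),uv[...,0],uv[...,1],cv2.INTER_CUBIC)
def grid(im,x0,x1,y0,y1,s,step=20):
    for x in range(int(np.ceil(x0/step)*step),int(x1),step):
        r=int((x1-x)*s); cv2.line(im,(0,r),(im.shape[1],r),(0,255,255) if x%100==0 else (90,130,90),1); cv2.putText(im,str(x),(0,r-1),0,.35,(0,255,0),1)
    for y in range(int(np.ceil(y0/step)*step),int(y1),step):
        c=int((y1-y)*s); cv2.line(im,(c,0),(c,im.shape[0]),(0,255,255) if y%100==0 else (90,130,90),1); cv2.putText(im,str(y),(c,10),0,.35,(0,255,0),1)
    return im
E
python3 - <<'E'
from rig import *
from h import *
f=grab_frame("top")
for nm,z,b in [("bat",76,(480,600,-140,10)),("bay",20,(590,710,-170,10)),("pan",22,(470,610,90,330))]:
    s=3 if nm=="pan" else 4
    im=ortho(f,*b,z,s); im=np.clip(im.astype(float)*(2.5 if nm=="bat" else 1),0,255).astype(np.uint8)
    cv2.imwrite(f"pics/{nm}1.png",grid(im,*b,s)); print(im.shape)
E
```

```text
(480, 600, 3)
(480, 720, 3)
(420, 720, 3)
```

View pics/bat1.png

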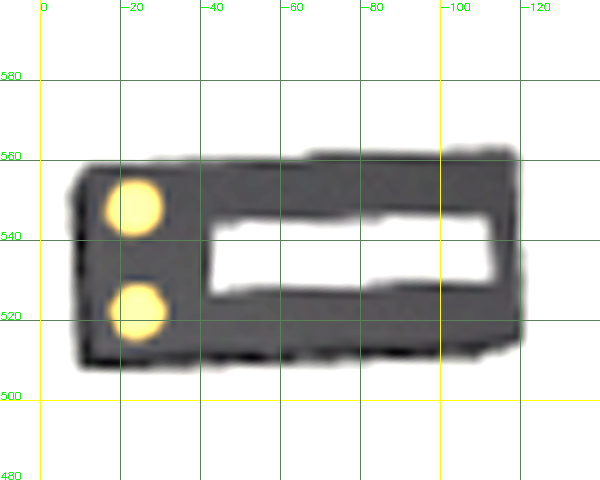

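View pics/bay1.png

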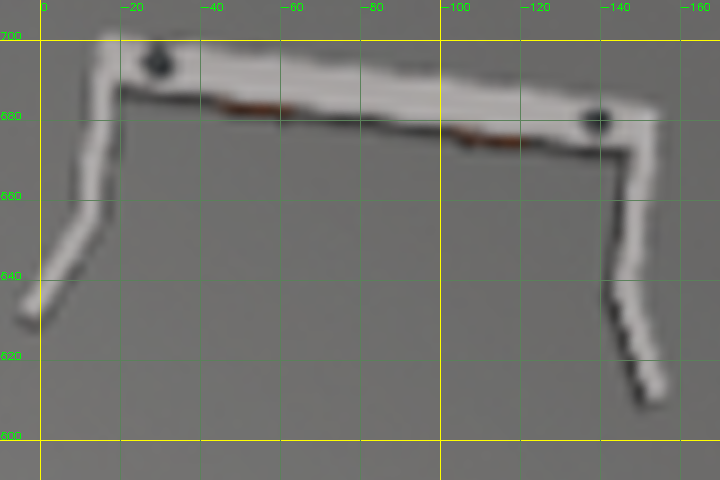

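View pics/pan1.png

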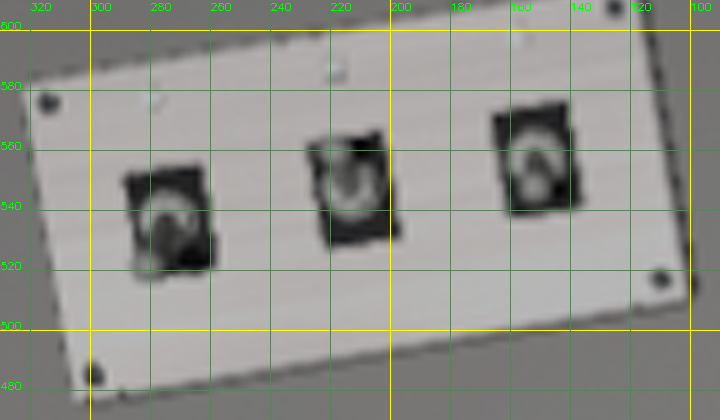

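```bash
cat >> h.py <<'E'
def row(r,p,psi):
    s=r.sense(); R0=Rm(s["tcp_rot"]); d=R0.T@(np.array(p,float)-s["eef_pos"])
    psi0=np.arctan2(R0[1,0],R0[0,0]); a=(psi-psi0+np.pi)%(2*np.pi)-np.pi
    print("row x y z twist: %.4f %.4f %.4f %.4f"%(*(d/1000),-a/np.pi)); return d
def Rm(e):
    from scipy.spatial.transform import Rotation
    return Rotation.from_euler("xyz",e).as_matrix()
E
python3 - <<'E'
from rig import *
from h import *
row(r,[440,-60,340],1.82)
E
```

```text
row x y z twist: -0.4269 -0.5026 0.0647 0.2886
```

Emit:
apply_moves:
  motion: "1 -0.427 -0.503 0.064 0.289; 1 -0.427 -0.503 0.064 0.289; 1 -0.427 -0.503 0.064 0.289; 1 -0.427 -0.503 0.064 0.289; 1 -0.427 -0.503 0.064 0.289; 1 -0.427 -0.503 0.064 0.289; 1 -0.427 -0.503 0.064 0.289; 1 -0.427 -0.503 0.064 0.289; 1 -0.427 -0.503 0.064 0.289; 1 -0.427 -0.503 0.064 0.289; 1 -0.427 -0.503 0.064 0.289; 1 -0.427 -0.503 0.064 0.289; 1 -0.427 -0.503 0.064 0.289; 1 -0.427 -0.503 0.064 0.289; 1 -0.427 -0.503 0.064 0.289; 1 -0.427 -0.503 0.064 0.289; 1 -0.427 -0.503 0.064 0.289; 1 -0.427 -0.503 0.064 0.289; 1 -0.427 -0.503 0.064 0.289; 1 -0.427 -0.503 0.064 0.289"

```text
clock: 3.12
eef_pos: [439.7, -59.6, 340.7]
tcp_rot: [-3.141, -0.0, 1.82]
contact_force: [0.5, 0.2, -0.1]
opening: 1.004
```

```bash
cat > crop.py <<'E'
import sys,cv2
from rig import *
from h import *
nm=sys.argv[1]; f=grab_frame("scene"); s=r.sense()
K=np.array([[f["fx"],0,f["cx"]],[0,f["fy"],f["cy"]],[0,0,1.]])
R0=Rm(s["tcp_rot"])
uv,_=cv2.projectPoints((s["eef_pos"]+R0[:,2]*120).reshape(1,3),cv2.Rodrigues(np.array(f["R"]))[0],np.array(f["t"]),K,np.array(f["dist_coeffs"]))
u,v=uv.ravel().astype(int); print(u,v)
u0,v0=max(u-80,0),max(v-60,0); im=f["img"][v0:v0+130,u0:u0+160,::-1]
im=cv2.convertScaleAbs(cv2.resize(im,None,fx=4.5,fy=4.5,interpolation=cv2.INTER_CUBIC),alpha=2,beta=20)
cv2.imwrite(f"pics/{nm}.png",im); print(s["clock"],s["eef_pos"],s["tcp_rot"],s["contact_force"])
E
python3 crop.py g1; python3 -c "
from rig import *
from h import *
row(r,[440,-60,340],3.02)"
```

```text
294 156
3.1667 [439.71025338 -59.34064646 340.7853312 ] [ 3.14155821e+00 -1.90513170e-04  1.82046724e+00] [ 0.33517493 -0.21572314 -0.29156444]
row x y z twist: -0.0007 0.0001 0.0008 -0.3818
```

View pics/g1.png

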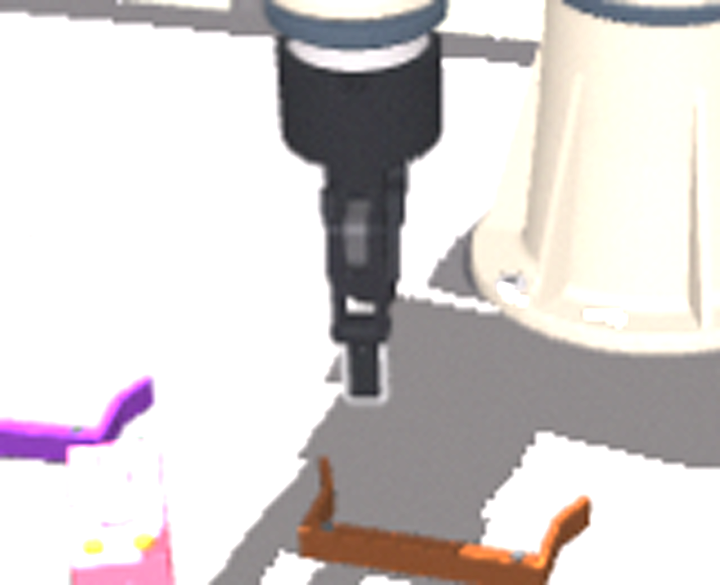

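Emit:
apply_moves:
  motion: "1 0 0 0 -0.382; 1 0 0 0 -0.382; 1 0 0 0 -0.382; 1 0 0 0 -0.382; 1 0 0 0 -0.382; 1 0 0 0 -0.382; 1 0 0 0 -0.382; 1 0 0 0 -0.382; 1 0 0 0 -0.382; 1 0 0 0 -0.382; 1 0 0 0 -0.382; 1 0 0 0 -0.382"

```text
clock: 4.17
eef_pos: [439.9, -59.4, 340.8]
tcp_rot: [3.142, 0.0, 3.018]
contact_force: [-0.3, -0.4, -0.3]
opening: 0.999
```

```bash
python3 crop.py g2
```

```text
294 156
4.2167 [439.86676746 -59.64309496 340.79171024] [3.14156791e+00 1.52351802e-04 3.01747416e+00] [-0.42114221  0.62200811 -1.01470932]
```

View pics/g2.png

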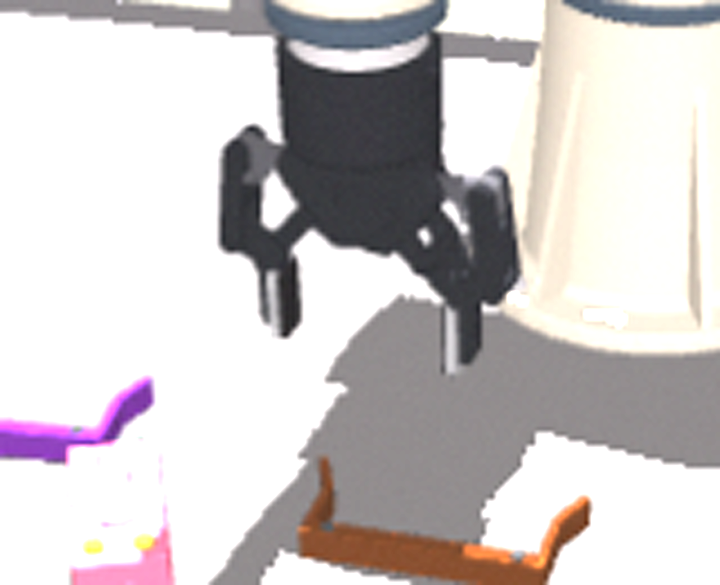

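```bash
python3 -c "
from rig import *
from h import *
row(r,[700,50,520],1.855)"
```

```text
row x y z twist: -0.2446 0.1410 -0.1792 0.3700
```

Emit:
apply_moves:
  motion: "-1 -0.245 0.141 -0.18 0.37; -1 -0.245 0.141 -0.18 0.37; -1 -0.245 0.141 -0.18 0.37; -1 -0.245 0.141 -0.18 0.37; -1 -0.245 0.141 -0.18 0.37; -1 -0.245 0.141 -0.18 0.37; -1 -0.245 0.141 -0.18 0.37; -1 -0.245 0.141 -0.18 0.37; -1 -0.245 0.141 -0.18 0.37; -1 -0.245 0.141 -0.18 0.37; -1 -0.245 0.141 -0.18 0.37; -1 -0.245 0.141 -0.18 0.37; -1 -0.245 0.141 -0.18 0.37; -1 -0.245 0.141 -0.18 0.37; -1 -0.245 0.141 -0.18 0.37"

```text
clock: 5.47
eef_pos: [700.1, 49.4, 520.7]
tcp_rot: [-3.141, -0.0, 1.857]
contact_force: [-0.5, 0.1, -0.1]
opening: -0.001
```

```bash
python3 crop.py g3
```

```text
308 144
5.5167 [700.11762927  49.37372645 520.7430705 ] [-3.14149769e+00  2.70043671e-06  1.85666597e+00] [-0.0652593  -0.15989462  0.41460688]
```

View pics/g3.png

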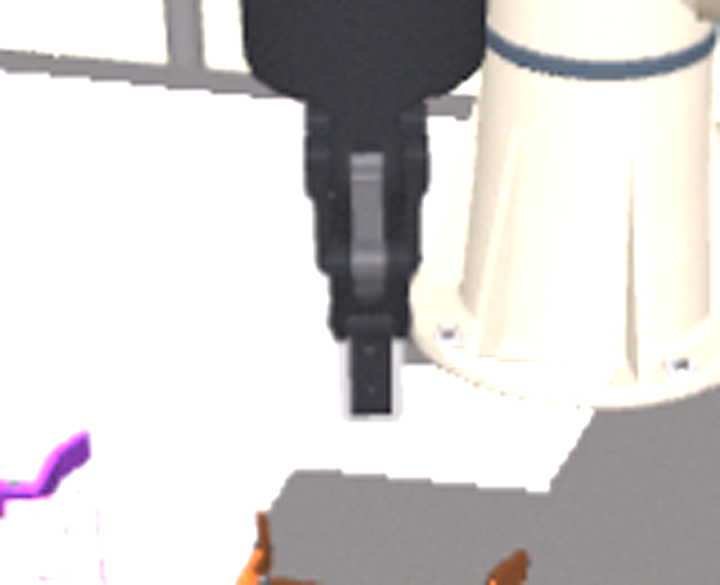

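```bash
cat >> h.py <<'E'
PSI=3.0196; O=np.array([656.5,-78.]); EX=np.array([.9926,-.1217]); EY=np.array([.1217,.9926])
def bay(xp,yp,z):
    p=O+xp*EX+yp*EY; return [p[0],p[1],z]
def inbay(p):
    d=np.array(p[:2])-O; return d@EX,d@EY
E
python3 -c "
from rig import *
from h import *
row(r,bay(-195,-2,300),PSI)"
```

```text
row x y z twist: -0.0344 -0.2575 0.2208 -0.3702
```

Emit:
apply_moves:
  motion: "-1 -0.034 -0.257 0.22 -0.37; -1 -0.034 -0.257 0.22 -0.37; -1 -0.034 -0.257 0.22 -0.37; -1 -0.034 -0.257 0.22 -0.37; -1 -0.034 -0.257 0.22 -0.37; -1 -0.034 -0.257 0.22 -0.37; -1 -0.034 -0.257 0.22 -0.37; -1 -0.034 -0.257 0.22 -0.37; -1 -0.034 -0.257 0.22 -0.37; -1 -0.034 -0.257 0.22 -0.37; -1 -0.034 -0.257 0.22 -0.37; -1 -0.034 -0.257 0.22 -0.37; -1 -0.034 -0.257 0.22 -0.37; -1 -0.034 -0.257 0.22 -0.37"

```text
clock: 6.68
eef_pos: [463.9, -55.4, 301.1]
tcp_rot: [3.142, 0.001, 3.018]
contact_force: [-0.2, -0.3, -0.8]
opening: -0.001
```

```bash
python3 -c "
from rig import *
from h import *
row(r,bay(-195,-2,185),PSI)"
```

```text
row x y z twist: 0.0012 -0.0010 0.1161 -0.0005
```

Emit:
apply_moves:
  motion: "-1 0 0 0.04 0; -1 0 0 0.08 0; -1 0 0 0.105 0; -1 0 0 0.116 0; -1 0 0 0.116 0; -1 -0.01 0 0.116 0; -1 -0.015 0 0.116 0; -1 -0.02 0 0.116 0; -1 -0.02 0 0.116 0"

```text
clock: 7.43
eef_pos: [485.4, -58.2, 186.1]
tcp_rot: [-3.142, 0.004, 3.019]
contact_force: [0.0, -1.1, -0.1]
opening: 0.001
```

```bash
cat > look.py <<'E'
import sys
from rig import *
from h import *
n=sys.argv[1]
f=grab_frame("top"); b=(470,710,-180,40)
im=ortho(f,*b,76,2.4); im=np.clip(im.astype(float)*2.2,0,255).astype(np.uint8); cv2.imwrite(f"pics/t{n}.png",grid(im,*b,2.4))
f=grab_frame("scene"); im=cv2.convertScaleAbs(cv2.resize(f["img"][180:320,200:340,::-1],None,fx=4,fy=4,interpolation=cv2.INTER_CUBIC),alpha=1.8)
cv2.imwrite(f"pics/s{n}.png",im)
s=r.sense(); print(s["clock"],inbay(s["eef_pos"]),s["eef_pos"][2],s["contact_force"].round(1),s["wrist_torque"].round(2))
for c in ["top","scene"]: print([(round(d["conf"],2),np.round(d["point"]),np.round(inbay(d["point"]))) for d in spotter.place_of("battery",c)])
E
python3 look.py 2
```

```text
7.5333 (np.float64(-173.83461060395493), np.float64(-1.2054199755569484)) 185.49169015930315 [-0.7 -0.1  0.2] [-0.07  0.02 -0.01]
[(0.74, array([ 458., -200.,   -2.]), array([-182., -145.])), (0.67, array([535., -67.,  -0.]), array([-122.,   -4.]))]
[(0.84, array([ 458., -203.,   -2.]), array([-182., -148.])), (0.58, array([532., -67.,   3.]), array([-125.,   -5.])), (0.22, array([654., -78.,   1.]), array([-3., -0.]))]
```

View pics/s2.png

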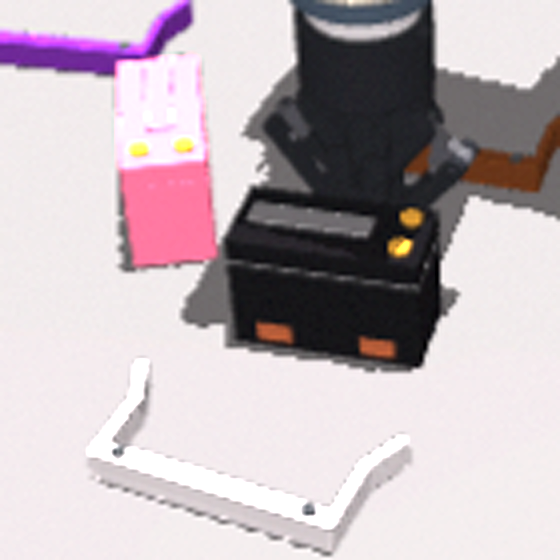

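View pics/t2.png

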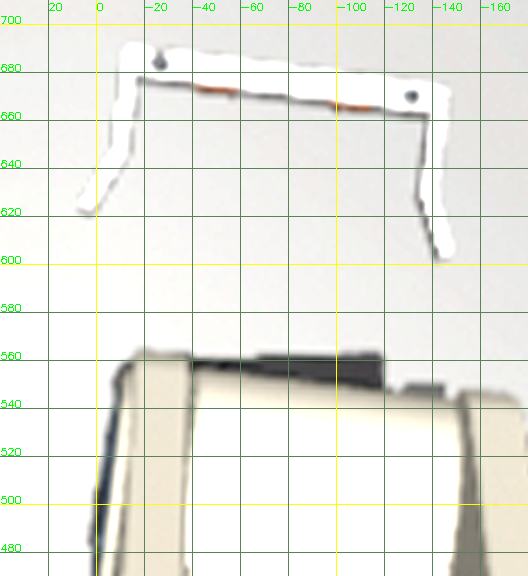

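Emit:
apply_moves:
  motion: "-1 -0.003 0 0 0; -1 -0.006 0 0 0; -1 -0.009 0 0 0; -1 -0.012 0 0 0; -1 -0.015 0 0 0; -1 -0.018 0 0 0; -1 -0.021 0 0 0; -1 -0.024 0 0 0; -1 -0.027 0 0 0; -1 -0.03 0 0 0"

```text
clock: 8.47
eef_pos: [512.2, -61.5, 184.1]
tcp_rot: [3.141, -0.003, 3.019]
contact_force: [-5.3, -0.3, 0.5]
opening: 0.003
```

```bash
python3 look.py 3
```

```text
8.5667 (np.float64(-144.59520287903024), np.float64(-1.1518310589519716)) 184.24023726733222 [-3.7  1.8 -2. ] [0.14 0.55 0.07]
[(0.87, array([ 460., -202.,   -3.]), array([-180., -146.]))]
[(0.74, array([ 459., -202.,   -4.]), array([-181., -147.])), (0.63, array([546., -71.,   6.]), array([-111.,   -7.]))]
```

View pics/s3.png

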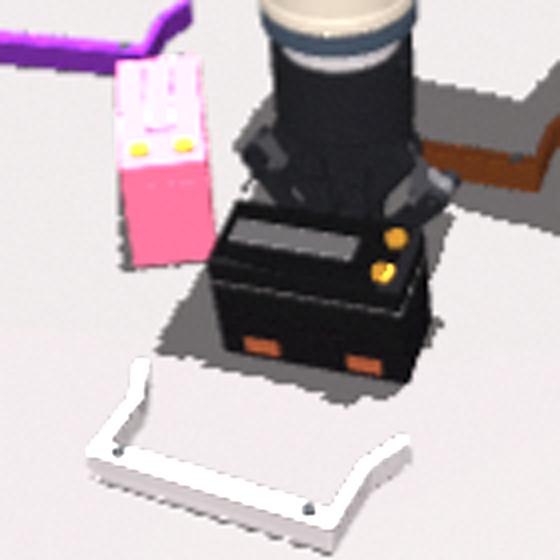

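View pics/t3.png

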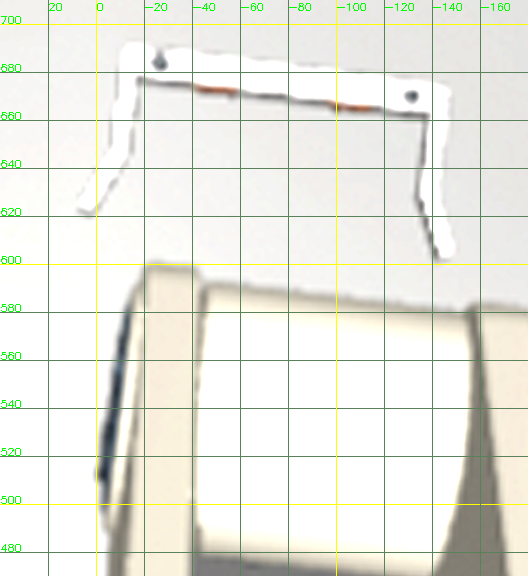

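```bash
cat > zoom.py <<'E'
import sys
from rig import *
from h import *
f=grab_frame("scene"); u0,v0,w,h=[int(a) for a in sys.argv[2:6]]
k=min(800//w,600//h)
im=cv2.convertScaleAbs(cv2.resize(f["img"][v0:v0+h,u0:u0+w,::-1],None,fx=k,fy=k,interpolation=cv2.INTER_CUBIC),alpha=4,beta=0)
cv2.imwrite(f"pics/{sys.argv[1]}.png",im); print(k)
E
python3 zoom.py z3 245 220 70 65
```

```text
9
```

View pics/z3.png

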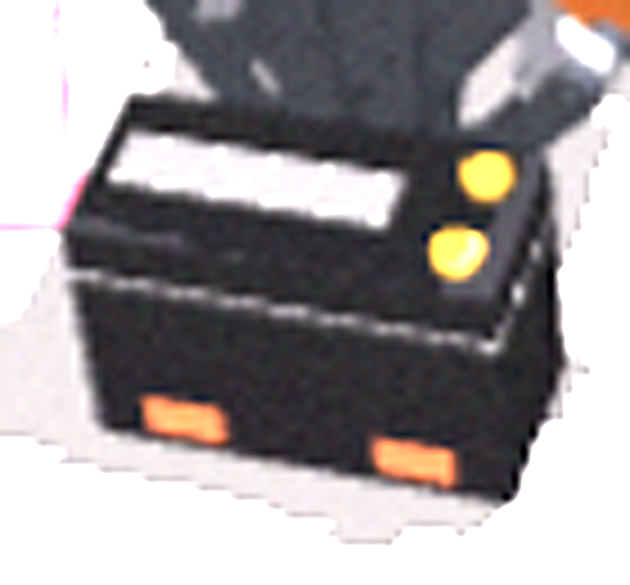

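```bash
cat > fit.py <<'E'
import sys
from rig import *
from h import *
def fit(pts,u0,v0,k,f):
    C={'FBL':(25,-55,0),'FBR':(25,55,0),'FTL':(25,-55,76),'FTR':(25,55,76),'RTL':(-25,-55,76),'RTR':(-25,55,76),'RBR':(-25,55,0)}
    A=np.array([C[n] for n in pts],float); B=np.array([[(a+.5)/k-.5+u0,(b+.5)/k-.5+v0] for a,b in pts.values()])
    K=np.array([[f["fx"],0,f["cx"]],[0,f["fy"],f["cy"]],[0,0,1.]])
    ok,rv,tv=cv2.solvePnP(A,B,K,np.array(f["dist_coeffs"]),flags=cv2.SOLVEPNP_ITERATIVE)
    uv,_=cv2.projectPoints(A,rv,tv,K,np.array(f["dist_coeffs"])); print("res px",(uv.reshape(-1,2)-B).round(2).tolist())
    Rw=np.array(f["R"]).T@cv2.Rodrigues(rv)[0]; p=np.array(f["R"]).T@(tv.ravel()-np.array(f["t"]))
    print("pos",p.round(1),"bay",np.round(inbay(p),1),"zaxis",Rw[:,2].round(3),"yaw",round(np.arctan2(Rw[1,0],Rw[0,0]),3))
E
python3 -c "
from fit import *
f=grab_frame('scene')
fit(dict(FBL=(100,428),FBR=(515,500),FTL=(62,225),RTL=(130,97),RTR=(545,150),RBR=(565,363)),245,220,9,f)"
```

```text
res px [[0.41, 0.68], [-0.37, 0.08], [0.11, 0.07], [-0.0, -0.72], [0.04, 0.11], [-0.19, -0.23]]
pos [526.6 -73.7 -18.1] bay [-129.5  -11.5] zaxis [ 0.087 -0.013  0.996] yaw 0.011
```

```bash
cat >> fit.py <<'E'
def fit2(pts,u0,v0,k,f):
    from scipy.optimize import least_squares
    from scipy.spatial.transform import Rotation as Ro
    C={'FBL':(25,-55,0),'FBR':(25,55,0),'FTL':(25,-55,76),'FTR':(25,55,76),'RTL':(-25,-55,76),'RTR':(-25,55,76),'RBR':(-25,55,0)}
    A=np.array([C[n] for n in pts],float); B=np.array([[(a+.5)/k-.5+u0,(b+.5)/k-.5+v0] for a,b in pts.values()])
    K=np.array([[f["fx"],0,f["cx"]],[0,f["fy"],f["cy"]],[0,0,1.]])
    def pose(q):
        Rw=Ro.from_euler("ZY",[q[2],q[3]]).as_matrix(); z=25*np.sin(q[3])
        return Rw,np.array([q[0],q[1],z])
    def res(q):
        Rw,p=pose(q); X=A@Rw.T+p
        uv,_=cv2.projectPoints(X,cv2.Rodrigues(np.array(f["R"]))[0],np.array(f["t"]),K,np.array(f["dist_coeffs"]))
        return (uv.reshape(-1,2)-B).ravel()
    s=least_squares(res,[550,-70,-.05,.02]); J=np.linalg.inv(s.jac.T@s.jac)**1 if True else 0
    print("x,y,yaw,tilt",s.x.round(3),"bay",np.round(inbay(s.x[:2]),1),"rms",np.sqrt(np.mean(s.fun**2)).round(2),"sd/px",np.sqrt(np.diag(J)).round(3))
E
python3 -c "
from fit import *
f=grab_frame('scene')
P=dict(FBL=(100,428),FBR=(515,500),FTL=(62,225),RTL=(130,97),RTR=(545,150),RBR=(565,363))
fit2(P,245,220,9,f)"; python3 zoom.py z3b 245 220 70 65
```

```text
x,y,yaw,tilt [ 5.48112e+02 -6.55620e+01  1.70000e-02  1.05000e-01] bay [-109.1   -0.8] rms 0.69 sd/px [1.442 1.049 0.026 0.038]
9
```

Emit:
apply_moves:
  motion: "-1 -0.0025 0 0 0; -1 -0.005 0 0 0; -1 -0.0075 0 0 0; -1 -0.01 0 0 0; -1 -0.0125 0 0 0; -1 -0.015 0 0 0; -1 -0.0175 0 0 0; -1 -0.02 0 0 0; -1 -0.0225 0 0 0; -1 -0.025 0 0 0; -1 -0.0275 0 0 0; -1 -0.03 0 0 0"

```text
clock: 9.87
eef_pos: [543.0, -65.4, 184.7]
tcp_rot: [-3.142, 0.0, 3.019]
contact_force: [-3.9, 1.2, -2.6]
opening: -0.005
```

```bash
python3 look.py 4;python3 zoom.py z4 245 220 70 65
```

```text
9.9667 (np.float64(-113.8144331415796), np.float64(-1.275395042432551)) 184.82035902844675 [-3.7  0.  -1.2] [0.05 0.43 0.  ]
[(0.8, array([ 457., -201.,   -2.]), array([-183., -146.]))]
[(0.96, array([576., -75.,   6.]), array([-81.,  -7.])), (0.7, array([ 459., -202.,   -7.]), array([-181., -147.]))]
9
```

View pics/z4.png

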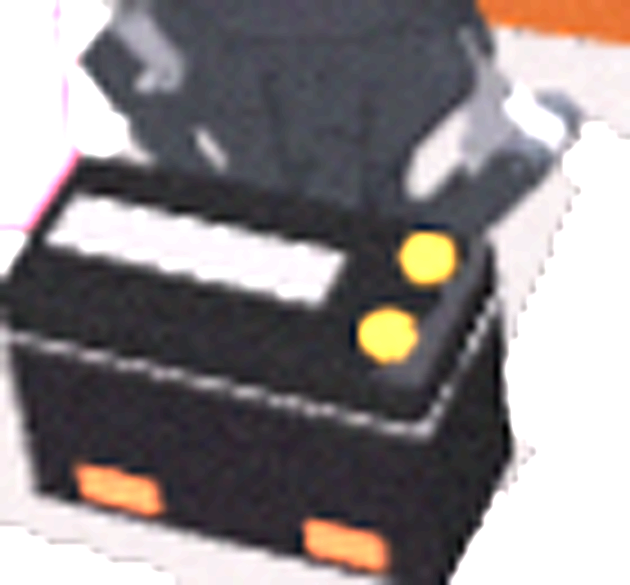

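```bash
python3 -c "
from fit import *
f=grab_frame('scene')
P=dict(FBL=(38,492),FTL=(0,288),RTL=(82,158),RTR=(492,235),RBR=(514,452))
fit2(P,245,220,9,f)"
```

```text
x,y,yaw,tilt [ 5.78787e+02 -6.98270e+01 -6.70000e-02  9.50000e-02] bay [-78.1  -1.3] rms 0.78 sd/px [1.525 1.172 0.028 0.036]
```

Emit:
apply_moves:
  motion: "-1 -0.0025 0 0 0; -1 -0.005 0 0 0; -1 -0.0075 0 0 0; -1 -0.01 0 0 0; -1 -0.0125 0 0 0; -1 -0.015 0 0 0; -1 -0.0175 0 0 0; -1 -0.02 0 0 0; -1 -0.0225 0 0 0; -1 -0.025 0 0 0; -1 -0.0275 0 0 0; -1 -0.03 0 0 0; -1 -0.0325 0 0 0; -1 -0.035 0 0 0; -1 -0.0375 0 0 0; -1 -0.04 0 0 0"

```text
clock: 11.5
eef_pos: [581.8, -70.1, 184.5]
tcp_rot: [3.142, -0.002, 3.019]
contact_force: [-5.8, 0.5, 3.1]
opening: 0.0
```

```bash
python3 look.py 5;python3 zoom.py z5 215 230 90 75
```

```text
11.6 (np.float64(-74.56600193417889), np.float64(-1.2678867591409568)) 184.5909469450185 [-3.7  1.2 -1.2] [0.12 0.55 0.  ]
[(0.65, array([ 458., -199.,   -1.]), array([-183., -144.]))]
[(0.81, array([ 457., -204.,   -6.]), array([-183., -149.]))]
8
```

View pics/z5.png

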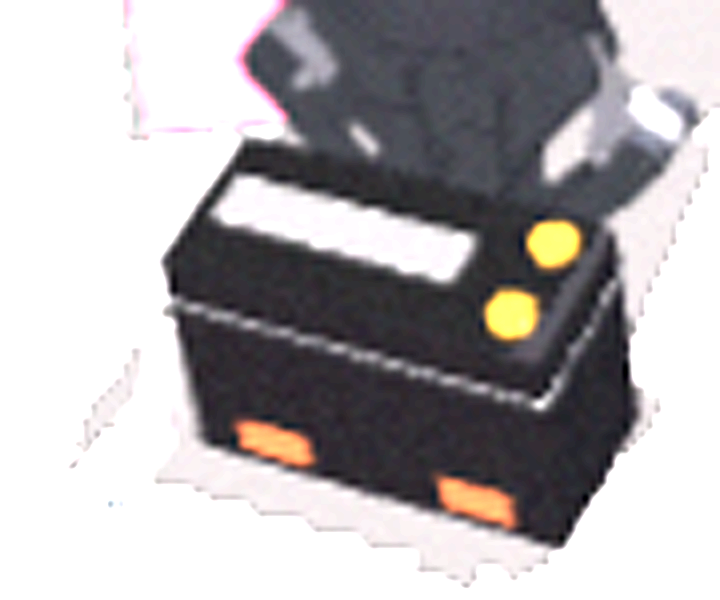

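Emit:
apply_moves:
  motion: "-1 -0.0025 0 0 0; -1 -0.005 0 0 0; -1 -0.0075 0 0 0; -1 -0.01 0 0 0; -1 -0.0125 0 0 0; -1 -0.015 0 0 0; -1 -0.0175 0 0 0; -1 -0.02 0 0 0; -1 -0.0225 0 0 0; -1 -0.025 0 0 0; -1 -0.0275 0 0 0; -1 -0.03 0 0 0; -1 -0.032 0 0 0"

```text
clock: 12.83
eef_pos: [613.9, -74.1, 184.6]
tcp_rot: [-3.142, -0.001, 3.019]
contact_force: [-6.6, 1.0, 0.6]
opening: 0.002
```

```bash
python3 look.py 6
```

```text
12.9333 (np.float64(-42.419100966503876), np.float64(-1.2918137362631994)) 184.58587789395213 [-3.7 -0.1 -1.5] [ 0.07  0.54 -0.01]
[(0.66, array([ 457., -201.,   -1.]), array([-183., -146.]))]
[(0.65, array([ 459., -201.,   -4.]), array([-181., -146.])), (0.63, array([648., -83.,   3.]), array([-7., -6.])), (0.47, array([ 618., -377.,    0.]), array([  -2., -302.]))]
```

View pics/s6.png

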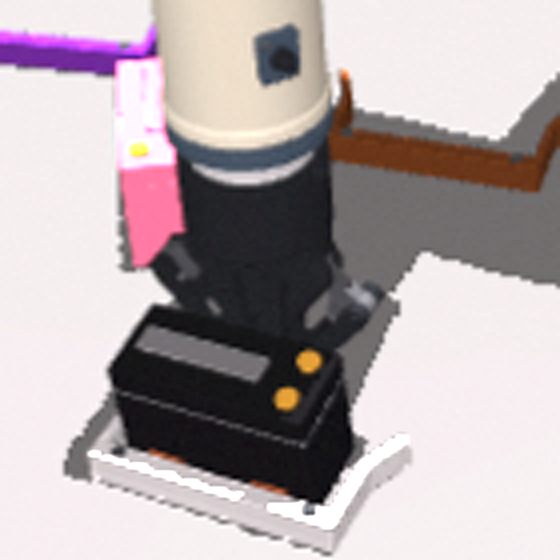

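Emit:
apply_moves:
  motion: "-1 -0.001 0 0 0; -1 -0.002 0 0 0; -1 -0.003 0 0 0; -1 -0.004 0 0 0; -1 -0.004 0 0 0"

```text
clock: 13.45
eef_pos: [618.0, -74.6, 184.6]
tcp_rot: [-3.142, -0.001, 3.019]
contact_force: [-5.3, 1.0, -1.1]
opening: -0.003
```

```bash
python3 look.py 7
```

```text
13.55 (np.float64(-38.608088224191896), np.float64(-1.2766981509444306)) 184.61822150733957 [-4.2  0.5 -1.1] [ 0.09  0.72 -0.01]
[(0.57, array([ 457., -198.,   -1.]), array([-184., -143.])), (0.3, array([473., 447.,  -6.]), array([-246.,  499.]))]
[(0.85, array([652., -86.,   5.]), array([-3., -9.])), (0.68, array([ 458., -199.,   -2.]), array([-182., -144.]))]
```

Emit:
apply_moves:
  motion: "-1 -0.001 0 0 0; -1 -0.002 0 0 0; -1 -0.003 0 0 0; -1 -0.003 0 0 0"

```text
clock: 13.98
eef_pos: [619.5, -74.7, 184.6]
tcp_rot: [3.141, -0.005, 3.019]
contact_force: [-14.1, 1.8, 9.3]
opening: 0.003
```

```bash
python3 look.py 8; python3 zoom.py z8 205 240 90 75
```

```text
14.0833 (np.float64(-37.195632774695284), np.float64(-1.2214511583750947)) 184.5840675699975 [-14.4   2.5   8. ] [ 0.33  1.81 -0.14]
[]
[(0.75, array([ 457., -202.,   -6.]), array([-183., -147.])), (0.59, array([654., -82.,   4.]), array([-2., -5.]))]
8
```

View pics/z8.png

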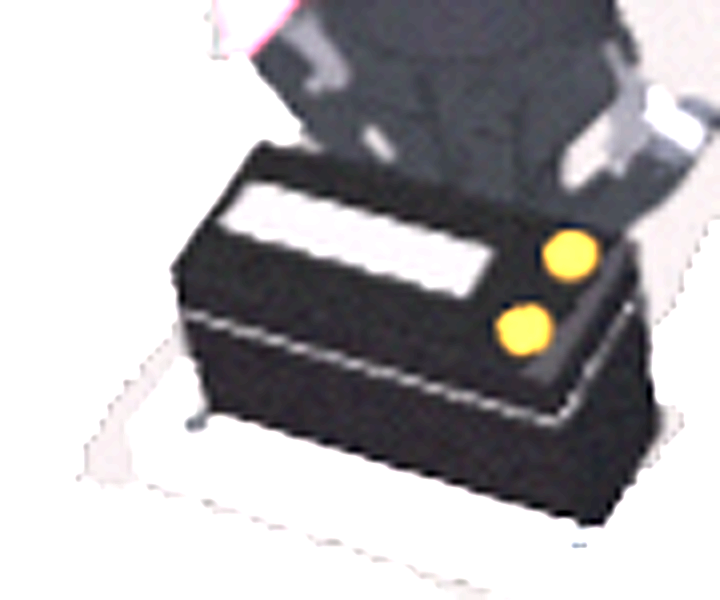

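Emit:
apply_moves:
  motion: "-1 0.0005 0 0 0; -1 0.001 0 0 0; -1 0.002 0 0 0; -1 0.003 0 0 0; -1 0.004 0 0 0; -1 0.005 0 0 0; -1 0.006 0 0 0; -1 0.007 0 0 0; -1 0.008 0 0 0; -1 0.009 0 0 0; -1 0.011 0 0 0; -1 0.014 0 0 0; -1 0.02 0 0 0; -1 0.03 0 0 0"

```text
clock: 15.4
eef_pos: [591.7, -71.3, 185.0]
tcp_rot: [3.142, 0.002, 3.019]
contact_force: [0.0, 0.1, -0.3]
opening: 0.0
```

```bash
python3 look.py 9; python3 zoom.py z9 205 240 90 75
```

```text
15.5 (np.float64(-67.23956086795805), np.float64(-1.2931751520872623)) 184.4728046498022 [-0.7  0.7 -0.8] [-0.03 -0.04 -0.05]
[(0.57, array([ 458., -200.,   -0.]), array([-182., -145.]))]
[(0.69, array([ 459., -202.,   -4.]), array([-181., -147.])), (0.6, array([654., -82.,   4.]), array([-2., -4.]))]
8
```

View pics/z9.png

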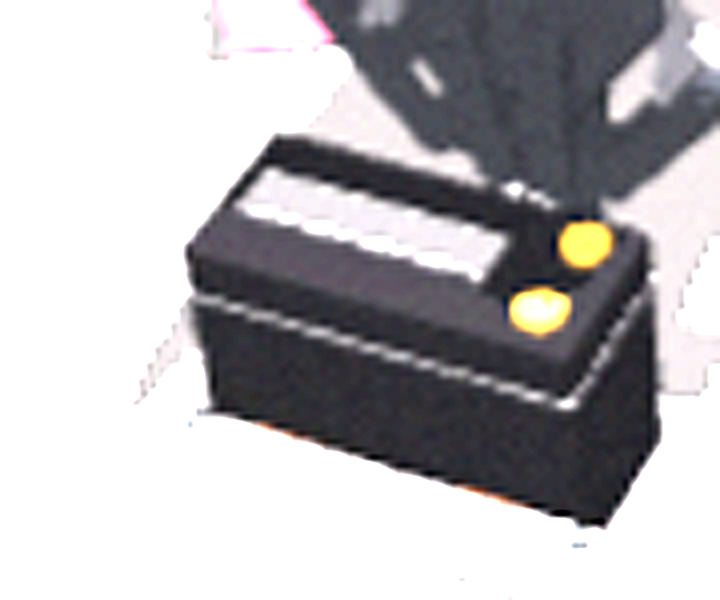

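```bash
python3 -c "
from rig import *
from h import *
row(r,[478,265.5,340],3.302)"
```

```text
row x y z twist: 0.1537 0.3204 -0.1552 -0.0901
```

Emit:
apply_moves:
  motion: "-1 0.005 0 -0.04 0; -1 0.01 0 -0.08 0; -1 0.02 0 -0.12 0; -1 0.154 0.32 -0.155 -0.09; -1 0.154 0.32 -0.155 -0.09; -1 0.154 0.32 -0.155 -0.09; -1 0.154 0.32 -0.155 -0.09; -1 0.154 0.32 -0.155 -0.09; -1 0.154 0.32 -0.155 -0.09; -1 0.154 0.32 -0.155 -0.09; -1 0.154 0.32 -0.155 -0.09; -1 0.154 0.32 -0.155 -0.09; -1 0.154 0.32 -0.155 -0.09; -1 0.154 0.32 -0.155 -0.09"

```text
clock: 16.82
eef_pos: [477.6, 265.9, 339.8]
tcp_rot: [-3.142, 0.001, -2.979]
contact_force: [-0.1, -0.7, -0.3]
opening: -0.001
```

```bash
cat > topbay.py <<'E'
import sys
from rig import *
from h import *
f=grab_frame("top"); b=(600,720,-160,0)
for z,n in [(20,"a"),(76,"b")]:
    im=ortho(f,*b,z,4.5); im=np.clip(im.astype(float)*(1.2 if z==20 else 2.2),0,255).astype(np.uint8); cv2.imwrite(f"pics/{sys.argv[1]}{n}.png",grid(im,*b,4.5))
s=r.sense(); print(s["clock"],s["eef_pos"],s["qpos"].round(2))
for c in ["top","scene"]: print([(round(d["conf"],2),np.round(d["point"]),np.round(inbay(d["point"]))) for d in spotter.place_of("battery",c)])
print([(round(d["conf"],2),np.round(d["point"])) for d in spotter.place_of("long_toggle_tip","scene")])
E
python3 topbay.py b10
```

```text
16.8667 [477.75428801 265.00082645 339.62764015] [ 0.5   0.31  1.86 -0.    0.97 -1.23]
[(0.85, array([ 456., -200.,   -2.]), array([-184., -146.])), (0.73, array([648., -86.,  -1.]), array([-7., -9.]))]
[(0.84, array([ 459., -199.,   -2.]), array([-181., -144.])), (0.81, array([653., -86.,   2.]), array([-3., -9.])), (0.38, array([545., 154.,  56.]), array([-139.,  217.]))]
[(0.44, array([520., 273.,  79.]))]
```

View pics/b10a.png

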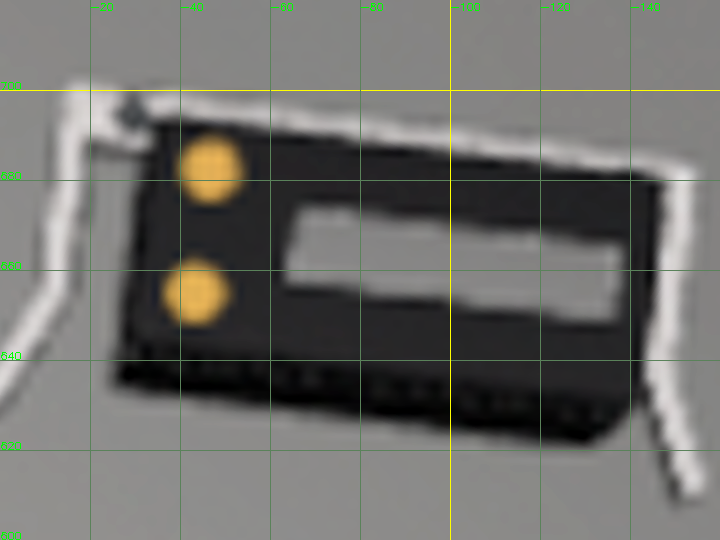

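View pics/b10b.png

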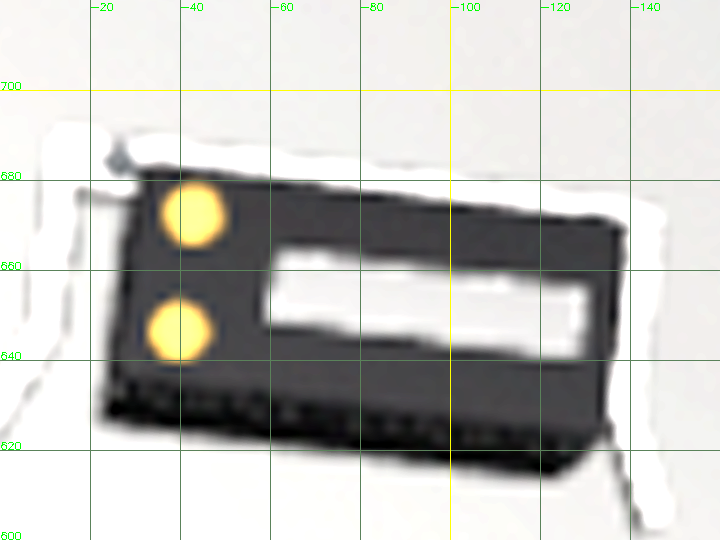

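```bash
python3 zoom.py z11 210 245 80 60; python3 - <<'E'
import cv2
im=cv2.imread('pics/scene0.png')[222:277,250:320]
cv2.imwrite('pics/z0.png',cv2.convertScaleAbs(cv2.resize(im,None,fx=10,fy=10,interpolation=cv2.INTER_CUBIC),alpha=4))
E
```

```text
10
```

View pics/z11.png

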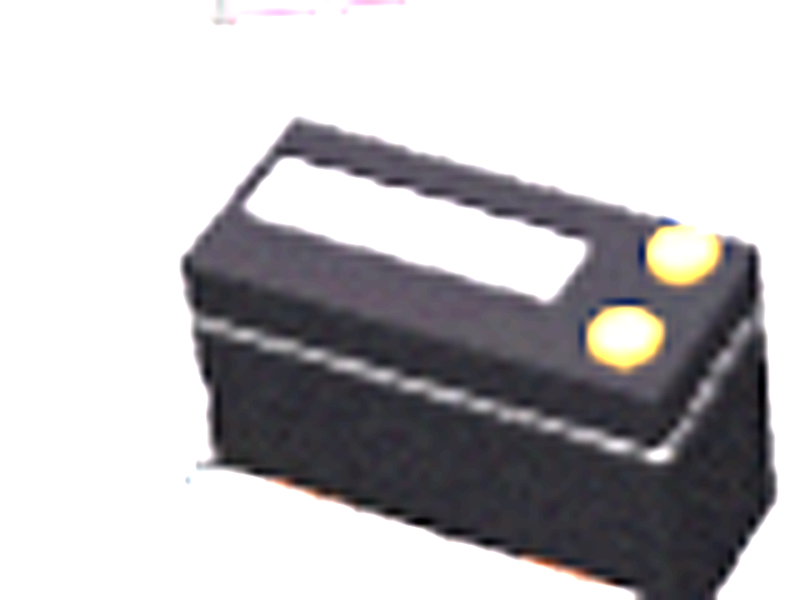

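View pics/z0.png

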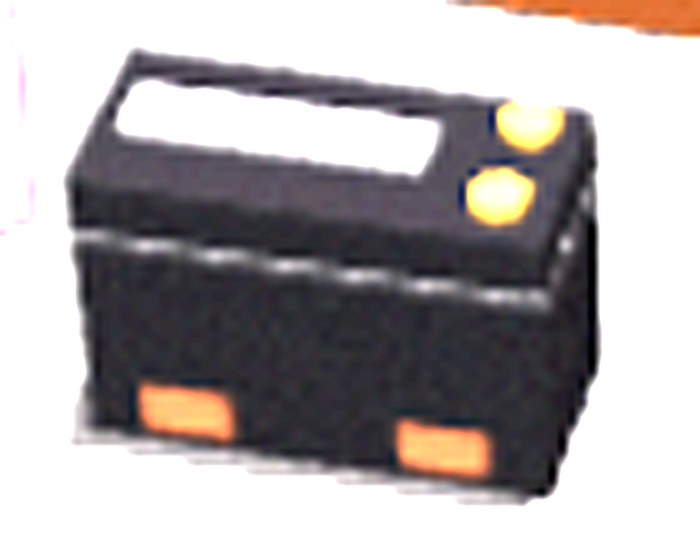

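```bash
cat >> fit.py <<'E'
def fit3(pts,u0,v0,k,f):
    from scipy.optimize import least_squares
    C={'FBL':(25,-55,0),'FBR':(25,55,0),'FTL':(25,-55,76),'FTR':(25,55,76),'RTL':(-25,-55,76),'RTR':(-25,55,76),'RBR':(-25,55,0)}
    A=np.array([C[n] for n in pts],float); B=np.array([[(a+.5)/k-.5+u0,(b+.5)/k-.5+v0] for a,b in pts.values()])
    K=np.array([[f["fx"],0,f["cx"]],[0,f["fy"],f["cy"]],[0,0,1.]])
    def res(q):
        c,s=np.cos(q[2]),np.sin(q[2]); X=A@np.array([[c,-s,0],[s,c,0],[0,0,1]]).T+[q[0],q[1],0]
        uv,_=cv2.projectPoints(X,cv2.Rodrigues(np.array(f["R"]))[0],np.array(f["t"]),K,np.array(f["dist_coeffs"]))
        return (uv.reshape(-1,2)-B).ravel()
    s=least_squares(res,[550,-70,-.05]); print(s.x.round(3),"bay",np.round(inbay(s.x[:2]),1),"rms",np.sqrt(np.mean(s.fun**2)).round(2)); 
    return s.x
E
python3 - <<'E'
from fit import *
f=grab_frame('scene')
fit3(dict(FTL=(70,180),FTR=(545,248),RTL=(133,50),RTR=(595,115),RBR=(600,355),FBL=(95,433),FBR=(548,495)),250,222,10,f)
fit3(dict(FTL=(185,262),FTR=(655,400),RTL=(298,120),RTR=(757,243),RBR=(775,497)),210,245,10,f)
# bay corners in scene: project predicted stop face edges onto picture
K=np.array([[f["fx"],0,f["cx"]],[0,f["fy"],f["cy"]],[0,0,1.]])
im=cv2.convertScaleAbs(cv2.resize(f["img"][250:320,205:315,::-1],None,fx=7,fy=7,interpolation=cv2.INTER_CUBIC),alpha=1.1)
cv2.imwrite("pics/z12.png",im)
P=np.array([bay(25,-65,20),bay(25,65,20),bay(-36,-65,20),bay(-36,65,20)],float)
uv,_=cv2.projectPoints(P,cv2.Rodrigues(np.array(f["R"]))[0],np.array(f["t"]),K,np.array(f["dist_coeffs"]))
print(((uv.reshape(-1,2)-[205,250]+.5)*7).round(0))
E
```

```text
[ 5.35945e+02 -6.27730e+01  4.20000e-02] bay [-121.5    0.4] rms 0.73
[ 6.53734e+02 -8.02400e+01 -1.24000e-01] bay [-2.5 -2.6] rms 0.79
[[153. 284.]
 [545. 403.]
 [251. 154.]
 [631. 263.]]
```

View pics/z12.png

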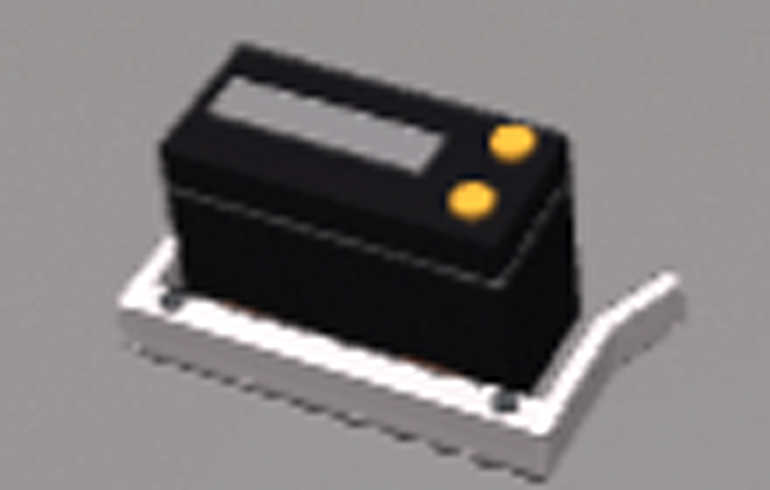

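```bash
python3 - <<'E'
from fit import *
f=grab_frame('scene')
K=np.array([[f["fx"],0,f["cx"]],[0,f["fy"],f["cy"]],[0,0,1.]])
def pr(X):
    return cv2.projectPoints(np.array(X,float),cv2.Rodrigues(np.array(f["R"]))[0],np.array(f["t"]),K,np.array(f["dist_coeffs"]))[0].reshape(-1,2)
# brightness profile down the front face: dark->white transition row vs z, at several y
g=f["img"].astype(float)
for pose in [(653.7,-80.2,-.124),(652.8,-82.6,-.11)]:
    c,s=np.cos(pose[2]),np.sin(pose[2])
    for y in (-40,-28,-10,0,10,28,38):
        zs=np.arange(4,84,.5); X=[[pose[0]+25*c-y*s,pose[1]+25*s+y*c,z] for z in zs]
        uv=pr(X).astype(np.float32)
        v=cv2.remap(f["img"],uv[None,:,0],uv[None,:,1],cv2.INTER_LINEAR)[0].astype(float)
        G=v[:,1]; B=v[:,2]
        lo=G[(zs>25)&(zs<45)].mean(); hi=G[(zs<12)].max(); m=(lo+hi)/2
        zt=zs[(zs<30)&(G>m)].max() if ((zs<30)&(G>m)).any() else None
        # top edge: max gradient near 76
        lt=G[(zs>78)].mean(); 
        orange=(v[:,0]-v[:,2]); k=np.argmax(orange*(zs<40))
        print(y,"edge z",zt,"orange",orange[k].round(0),"at z",zs[k],"lo/hi",lo.round(),hi.round())
E
```

```text
-40 edge z 16.5 orange 16.0 at z 17.0 lo/hi 12.0 231.0
-28 edge z 15.5 orange 15.0 at z 18.5 lo/hi 12.0 229.0
-10 edge z 16.0 orange 4.0 at z 9.0 lo/hi 12.0 230.0
0 edge z 15.5 orange 6.0 at z 14.5 lo/hi 12.0 227.0
10 edge z 16.0 orange 6.0 at z 15.5 lo/hi 12.0 227.0
28 edge z 15.5 orange 21.0 at z 17.0 lo/hi 12.0 227.0
38 edge z 16.5 orange 17.0 at z 17.5 lo/hi 12.0 226.0
-40 edge z 17.0 orange 8.0 at z 16.5 lo/hi 12.0 230.0
-28 edge z 15.5 orange 23.0 at z 18.0 lo/hi 12.0 228.0
-10 edge z 15.0 orange 5.0 at z 14.5 lo/hi 12.0 229.0
0 edge z 15.0 orange 5.0 at z 5.5 lo/hi 12.0 229.0
10 edge z 15.0 orange 6.0 at z 13.5 lo/hi 12.0 226.0
28 edge z 14.5 orange 23.0 at z 17.5 lo/hi 12.0 226.0
38 edge z 14.5 orange 18.0 at z 15.5 lo/hi 12.0 226.0
```

Emit:
apply_moves:
  motion: "-1 0 0 0.04 0; -1 0 0 0.08 0; -1 0 0 0.102 0; -1 0 0 0.102 0; -1 -0.006 0 0.102 0; -1 -0.012 0 0.102 0; -1 -0.018 0 0.102 0; -1 -0.024 0 0.102 0; -1 -0.03 0 0.102 0; -1 -0.036 0 0.102 0; -1 -0.042 0 0.102 0; -1 -0.048 0 0.102 0; -1 -0.054 0 0.102 0; -1 -0.058 0 0.102 0; -1 -0.061 0 0.102 0; -1 -0.061 0 0.102 0"

```text
clock: 18.5
eef_pos: [537.7, 274.8, 237.2]
tcp_rot: [-3.141, -0.002, -2.982]
contact_force: [-3.2, 0.1, 1.7]
opening: 0.001
```

```bash
python3 - <<'E'
from rig import *
from h import *
f=grab_frame("scene"); s=r.sense(); print(s["clock"],s["eef_pos"],s["contact_force"].round(1))
for q in ["long_toggle_tip","long_toggle_hinge","short_a_tip"]: print(q,[(round(d["conf"],2),np.round(d["point"])) for d in spotter.place_of(q,"scene")])
im=cv2.convertScaleAbs(cv2.resize(f["img"][200:310,340:480,::-1],None,fx=5,fy=5,interpolation=cv2.INTER_CUBIC),alpha=1.1)
cv2.imwrite("pics/p13.png",im)
E
```

```text
18.55 [537.64220713 274.7557907  237.2271401 ] [-3.5 -0.1  0.8]
long_toggle_tip [(0.57, array([555., 277.,  76.]))]
long_toggle_hinge [(0.47, array([537., 274.,  29.]))]
short_a_tip [(0.63, array([545., 154.,  57.]))]
```

View pics/p13.png

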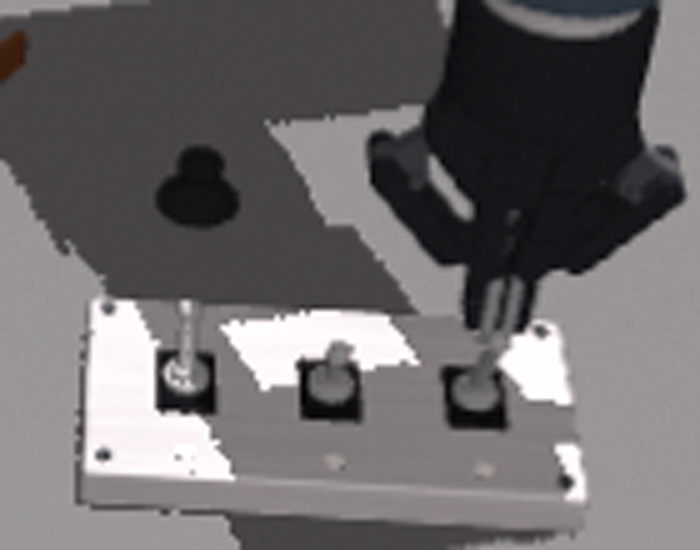

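Emit:
apply_moves:
  motion: "-1 -0.002 0 0 0; -1 -0.004 0 0 0; -1 -0.006 0 0 0; -1 -0.006 0 0 0"

```text
clock: 19.03
eef_pos: [540.3, 275.1, 236.7]
tcp_rot: [-3.14, -0.011, -2.982]
contact_force: [-21.1, -0.5, 11.0]
opening: 0.001
```

Emit:
apply_moves:
  motion: "-1 0.004 0 0 0; -1 0.01 0 0 0; -1 0.03 0 0 0; -1 0.06 0 -0.02 0; -1 0.08 0 -0.06 0; -1 0.09 0 -0.1 0; -1 0.09 0 -0.14 0; -1 0.09 0 -0.14 0"

```text
clock: 19.7
eef_pos: [456.7, 262.6, 385.9]
tcp_rot: [3.137, 0.013, -2.981]
contact_force: [1.9, 1.4, 0.8]
opening: 0.001
```

```bash
python3 - <<'E'
from rig import *
from h import *
f=grab_frame("scene"); t=grab_frame("top"); s=r.sense(); print(s["clock"],s["eef_pos"],s["contact_force"].round(1))
for c in ["scene","top"]:
  for q in ["long_toggle_tip","long_toggle_hinge","short_a_tip","battery"]: print(q,[(round(d["conf"],2),np.round(d["point"])) for d in spotter.place_of(q,c)])
im=cv2.convertScaleAbs(cv2.resize(f["img"][200:340,200:480,::-1],None,fx=2.8,fy=2.8,interpolation=cv2.INTER_CUBIC),alpha=1.1)
cv2.imwrite("pics/p14.png",im); cv2.imwrite("pics/t14.png",t["img"][:,:,::-1])
E
```

```text
19.8 [455.83108414 261.90961478 380.45629471] [-0.5 -0.5 -0.9]
long_toggle_tip [(0.46, array([702., 315.,  -3.])), (0.44, array([554., 276.,  79.]))]
long_toggle_hinge [(0.51, array([536., 274.,  31.])), (0.26, array([545., 154.,  58.]))]
short_a_tip [(0.62, array([540., 149.,  62.])), (0.38, array([542., 212.,  -1.])), (0.37, array([ 490., -331.,    2.]))]
battery [(0.72, array([ 460., -203.,   -5.])), (0.7, array([651., -83.,   2.]))]
long_toggle_tip [(0.57, array([553., 279.,  79.]))]
long_toggle_hinge [(0.66, array([540., 276.,  38.]))]
short_a_tip [(0.52, array([546., 152.,  54.]))]
battery [(0.74, array([652., -87.,   2.])), (0.67, array([ 455., -198.,   -3.]))]
```

View pics/p14.png

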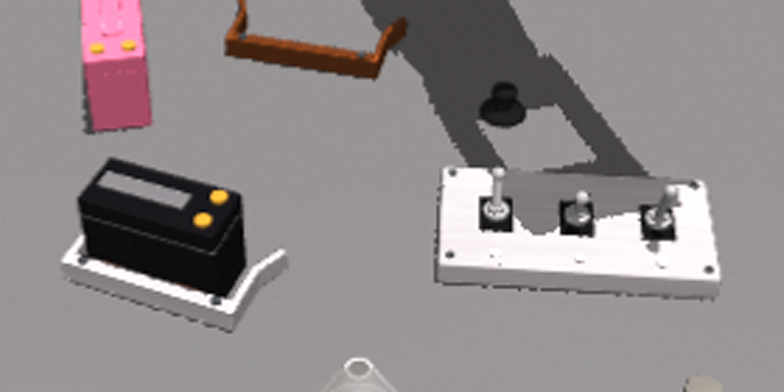

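View pics/t14.png

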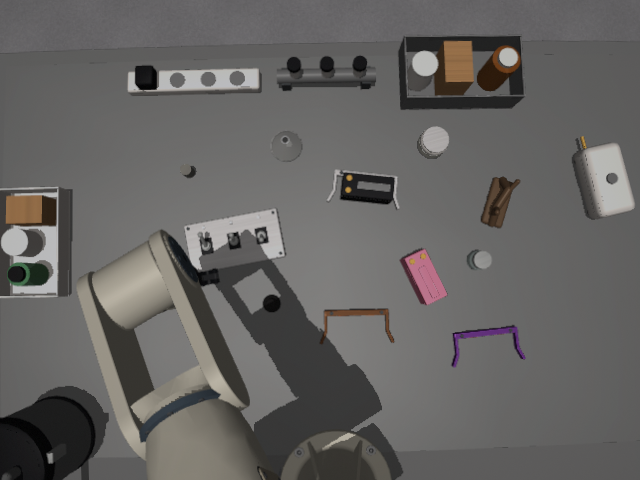

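```bash
python3 - <<'E'
from rig import *
from h import *
f=grab_frame("top"); g=dict(f); g["img"]=cv2.imread("pics/top0.png")[:,:,::-1]
b=(490,590,240,310); A=[]
for q in (g,f):
    im=ortho(q,*b,76,5); A.append(grid(np.clip(im.astype(float)*1.3,0,255).astype(np.uint8),*b,5,10))
cv2.imwrite("pics/tog.png",np.hstack(A))
print(r.sense()["clock"])
E
```

```text
20.25
```

View pics/tog.png

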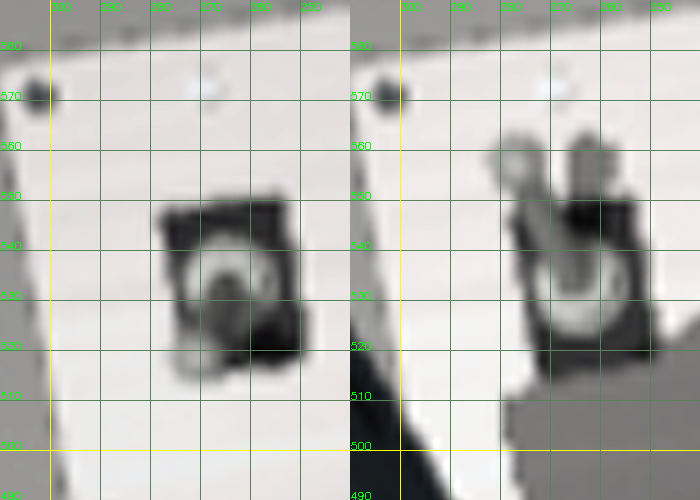

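```bash
python3 -c "
from rig import *
s=r.sense();print(s['qvel'].round(4),s['contact_force'].round(1));print(r.sign_off())"
```

```text
[-0.0003 -0.0053 -0.0024  0.0001  0.0021 -0.0011] [ 0.3 -0.1 -0.1]
the job is handed in; nothing more can be done
None
```

I slid the battery box into the aluminium bracket with the shut fingers held low, flipped the long toggle away from the robot, backed the arm clear and handed the job in at about 20 s. The hand-in gave no verdict.

**Battery:**
- **Position:** it stands upright and square in the bracket (yaw about -0.124 rad against -0.122). It is about 3 mm short of the back stop and 3 to 5 mm off-centre sideways, inside the 6 and 14 mm limits.
- **Measurements that disagreed:** my own fits and the visible gap put it 2.5 to 3.3 mm short. The networks ranged from about 2 to 7 mm short: two readings from the top view, one of them with the arm in the way, were at 7 mm, outside the 6 mm limit. The last two put it at 3 to 5 mm.
- **Tilt while sliding:** it leaned forward about 0.1 rad, because the wider part of the fingers touched it about 46 mm up. It stayed under the 0.2 rad limit and settled flat when I backed off.

**Toggle:** I pushed it until the force rose to about 21 N against its end stop. The top view shows its tip moved about 40 mm, and the networks put the tip on the far side. I put it at about 0.83 rad or more, against the 0.75 needed.

**Everything else:** in the final pictures the short toggles and other things look where they were, though I did not measure each one. The force on the tool read about zero.

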